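Set out the polishing heads in reverse order

TASK

Set out the polishing heads for a polisher who works from the other end: move all four from the wooden store rack into the empty aluminium bench rack, one to a pocket, in reverse order: the head that starts leftmost in the wooden rack ends rightmost in the aluminium one, the second from left ends second from right, and so on. Keep them upright, shank up, and leave each standing flat on the floor of its pocket.

Things in the scene. Friction and masses are not known exactly. Their poses are not given: they have to be found in the camera images.
- wheel: Loose polishing head, 50 to 100 g: pale felt, a flat round disc, 42 across and 16 high (mm), standing flat, with a round steel shank 10 mm thick and 45 mm long upright from the centre of its top (16 to 61 mm above the origin): grip it there from above. Origin: centre of the felt's underside; z up. Starts within 5 mm of the centre of its store rack pocket.
- barrel: Loose polishing head, 50 to 100 g: pale felt, an upright cylinder, 30 across and 34 high (mm), standing flat, with a round steel shank 10 mm thick and 45 mm long upright from the centre of its top (34 to 79 mm above the origin): grip it there from above. Origin: centre of the felt's underside; z up. Starts within 5 mm of the centre of its store rack pocket.
- cone: Loose polishing head, 50 to 100 g: pale felt, a cone, 36 across below, 14 at its top, 30 high (mm), standing flat, with a round steel shank 10 mm thick and 45 mm long upright from the centre of its top (30 to 75 mm above the origin): grip it there from above. Origin: centre of the felt's underside; z up. Starts within 5 mm of the centre of its store rack pocket.
- cross: Loose polishing head, 50 to 100 g: pale felt, a plus sign seen from above, two crossed bars 40 long, 10 thick, 24 high (mm), standing flat, with a round steel shank 10 mm thick and 45 mm long upright from the centre of its top (24 to 69 mm above the origin): grip it there from above. Origin: centre of the felt's underside; z up. Starts within 5 mm of the centre of its store rack pocket.
- tag_wheel: Fixed aluminium tag, 22 x 36 x 2 mm, with a dark outline of the wheel head, on the store rack's front ledge. It never moves and marks the pocket where the wheel head starts; that pocket's centre is 48 mm along the tag's +x. Origin: centre of its underside, 18 mm above the table.
- tag_barrel: Fixed aluminium tag, 22 x 36 x 2 mm, with a dark outline of the barrel head, on the store rack's front ledge. It never moves and marks the pocket where the barrel head starts; that pocket's centre is 48 mm along the tag's +x. Origin: centre of its underside, 18 mm above the table.
- tag_cone: Fixed aluminium tag, 22 x 36 x 2 mm, with a dark outline of the cone head, on the store rack's front ledge. It never moves and marks the pocket where the cone head starts; that pocket's centre is 48 mm along the tag's +x. Origin: centre of its underside, 18 mm above the table.
- tag_cross: Fixed aluminium tag, 22 x 36 x 2 mm, with a dark outline of the cross head, on the store rack's front ledge. It never moves and marks the pocket where the cross head starts; that pocket's centre is 48 mm along the tag's +x. Origin: centre of its underside, 18 mm above the table.
- store_rack: Fixed wooden rack holding the heads at the start, with a ledge 26 mm wide for tags on the robot's side. Row of 4 pockets along y, each 60 x 60 mm inside, centres at x 0, y -97.5, -32.5, 32.5, 97.5 mm; walls 5 mm thick, tops 18 mm and floors 5 mm above the table. Origin: centre of the row at table height; x away from the robot (yaw within 0.12 rad), y to its left.
- bench_rack: Fixed bare aluminium rack, empty at the start, nearer or farther than the other. Row of 4 pockets along y, each 60 x 60 mm inside, centres at x 0, y -97.5, -32.5, 32.5, 97.5 mm; walls 5 mm thick, tops 18 mm and floors 5 mm above the table. Origin: centre of the row at table height; x away from the robot (yaw within 0.12 rad), y to its left.

How it is judged:
By the outcome, as a careful person would: the job done as asked, in the order asked, and still so for the second after the job is handed in, with the robot touching nothing.
It also fails if it takes over 90 s, if anything falls off the work surface, if the arm or the gripper's body presses on something with over 40 N, if the wrist force passes 120 N, or if a joint passes its speed limit or range.

ROBOT

A 7-joint arm with a two-finger parallel gripper is mounted at the origin on the work surface. World frame = base frame: x ahead of the robot, y to its left, z up, the work surface at z = 0. Lengths are in m, angles in rad, forces in N, time in s.
With the tool pointing down it reaches from about 0.4 to 0.85 m from the base axis. Payload 4.5 kg.
Tool frame: the origin (TCP) lies between the finger pads; the fingertips stand 14 mm ahead of it and the grasp point (between the pads) lies 5 mm behind it; x points along the fingers, y is the direction in which the jaws open and shut, and the axes are right-handed (so a half turn about x gives the same grasp; the last joint's range is limited). The gripper opens to 88 mm and grips with 3 to 60 N. Pads are 18 mm wide; open, the fingers measure 123 mm over their backs; the gripper's body (75 mm by 187 mm) begins 45 mm behind the grasp point.
Start: joints at [-1.311, 0.689, -0.195, 1.565, 0.157, 0.902, -0.215], TCP at [0.14, 0.609, 0.253] pointing down, gripper open.
Joint ranges: [-3.01, 3.01], [-0.46, 2.08], [-1.47, 1.51], [0.13, 2.56], [-1, 4.14], [0.04, 2.09], [-2.66, 2.66]. Speed limits (rad/s): [2.57, 2.57, 3.14, 3.14, 3.14, 3.14, 3.14].

INTERFACE

Orientations are given as a unit quaternion [w, x, y, z].
In Python, from rig import ctrl gives the robot as it stands.
- The arm moves only by the tool step_arm, never from a script. Its argument "increments" is one flat list of numbers, 6 for each row, row after row: the shift along the world's x, y, z in m, then the turn, a rotation vector about the world's x, y, z in rad. In form: [tx, ty, tz, ax, ay, az, tx, ty, tz, ax, ay, az, ...]. A call has 1 to 12 rows; each row shifts and turns the pose as measured when the row begins; what a row does not reach is not made up. A row lasts 1/8 s, in which the tool goes at most 62.5 mm and 10.7 degrees, less where a joint would pass 70% of its speed; a pose out of reach is approached as far as the arm can. A call with a gripper value outside its range is refused whole. "grip" is the opening, from 0 (shut) to 1 (fully open), set as the call begins (left out, the last holds). The fingers move at their own pace and stop on an object; "newtons" is the grip in N (left out, the last holds). Time passes only in rows, so rows that do not move let the fingers close. It gives the time, the measured TCP pose, the force and the opening at its end, in the units of the state.
- ctrl.get_state(): the state, without advancing time (a new reading comes with each control period).
- ctrl.get_image(name): name is "scene" or "top" or "wrist"; returns a dict with "img" (400x640x3 uint8, red, green, blue), "range_z" (400x640 float32, m along the optical axis (not along the pixel's ray), 0 where there is no reading), "fovy" (degrees; the focal length in pixels is half the picture's height over the tangent of half this angle, whatever the lens; pixels are square), "cx", "cy" (the principal point, pixels), "k1" (the pictures are not rectified: a ray, as slopes to the right and down, at radius r is drawn at 1 + k1 r^2 times it, then the intrinsics apply), "eye" and "attitude" of the camera in the world. Camera axes: x right, y down, z forward; pixel columns grow to the right and rows downward; lengths in m; the calibration is good to about 2 mm. A picture is of the moment at which its call begins.
- ctrl.job_done(): hands the job in, once; it reports no verdict.
The state is a dict: "time": time; "q": joint angles; "joint_velocities": joint speeds; "tau": joint torques, N m; "eef_pos": TCP position; "tcp_rot": TCP orientation; "contact_force": force on the tool from outside, world axes, zero at the start; "moment": the same for the moment, N m; "opening": finger opening in m.
Only numpy, scipy, OpenCV 4.12 (cv2) and the standard library are available. Lean on these libraries where they do the work, as an engineer would, in place of code of your own. Each camera call takes 0.05 s, during which the arm holds its last target. There are 200 camera calls.

## Working session

There is one attempt and no reset: what is moved stays moved. The work goes in short steps, Python scripts to look and compute and a tool call to move; the robot and the scene stay as the last step left them, time stands still between calls to the robot, and variables do not carry over. Pictures are saved under pics/ and viewed, about 12 in all and at most 16, crops included, and the job is handed in when it is done.

Besides the shell and the picture viewer there is one more tool, called after "Call:" as name(argument=value, ...) on one line, values as JSON. step_arm: Moves the arm, as the interface text tells. Its arguments: {"type":"object","properties":{"increments":{"type":"array"},"grip":{"type":"number"},"newtons":{"type":"number"}},"required":["increments"]}

```bash
mkdir -p pics; cat > h.py <<'E'
import numpy as np, cv2
from scipy.spatial.transform import Rotation as R
from rig import ctrl
def cam(n,save=None):
    d=ctrl.get_image(n)
    if save: cv2.imwrite(f'pics/{save}.png',cv2.cvtColor(d['img'],cv2.COLOR_RGB2BGR))
    return d
def cloud(d):
    h,w=d['range_z'].shape
    f=h/2/np.tan(np.radians(d['fovy'])/2)
    K=np.array([[f,0,d['cx']],[0,f,d['cy']],[0,0,1.]])
    u,v=np.meshgrid(np.arange(w),np.arange(h))
    p=np.stack([u,v],-1).reshape(-1,1,2).astype(float)
    s=cv2.undistortPoints(p,K,np.array([d['k1'],0,0,0,0.]))[:,0].reshape(h,w,2)
    z=d['range_z'][...,None]
    c=np.concatenate([s*z,z],-1)
    a=np.array(d['attitude'])
    M=R.from_quat(a[[1,2,3,0]]).as_matrix() if a.size==4 else a
    return c@M.T+np.array(d['eye'])
E
python3 - <<'E'
from h import *
s=ctrl.get_state(); print({k:np.round(v,3) for k,v in s.items()})
for n in('top','scene'):
    d=cam(n,n+'0'); P=cloud(d); np.save(n+'0.npy',P)
    print(n,d['fovy'],d['k1'],d['eye'],d['attitude'],[np.round(P[v,u],3).tolist() for v,u in((200,320),(100,320),(300,320),(200,150),(200,500))])
E
```

```text
{'time': np.float64(0.0), 'q': array([-1.311,  0.69 , -0.194,  1.566,  0.157,  0.903, -0.215]), 'joint_velocities': array([ 0.002, -0.001,  0.   ,  0.001,  0.   , -0.001,  0.   ]), 'tau': array([ 1.0000e-03, -5.2756e+01, -1.2670e+00, -1.5343e+01, -5.3000e-02,
        6.0000e-03,  0.0000e+00]), 'eef_pos': array([0.14 , 0.609, 0.252]), 'tcp_rot': array([ 0.703,  0.079,  0.703, -0.08 ]), 'contact_force': array([-0.529,  0.029,  0.467]), 'moment': array([0.036, 0.019, 0.022]), 'opening': np.float64(0.088)}
top 49.94239457505783 -0.015399206213362176 [ 0.41174075 -0.0251858   0.72272285] [-0.0582064   0.71423543 -0.6941564   0.06801958] [[0.552, -0.039, -0.0], [0.734, -0.034, 0.0], [0.384, -0.043, -0.001], [0.543, 0.25, 0.002], [0.561, -0.351, -0.002]]
scene 45.795178232296784 -0.09917521229945872 [0.93640893 0.35165284 0.66887079] [-0.14410778  0.38122042  0.84780471 -0.33930977] [[0.466, -0.058, 0.004], [0.209, -0.281, -0.002], [0.632, 0.087, 0.003], [0.683, -0.315, -0.002], [0.231, 0.205, -0.0]]
```

View pics/top0.png

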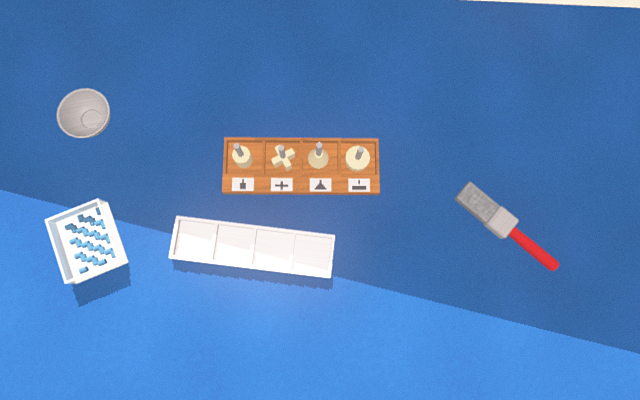

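View pics/scene0.png

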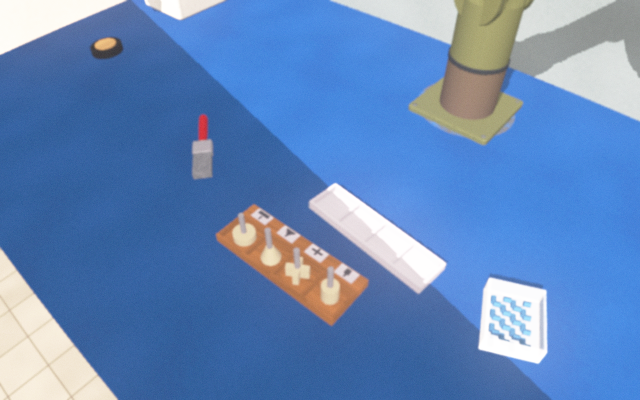

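Top view: +y is to the left. The heads run barrel (240,155), cross (283,155), cone (318,155), wheel (357,157). The aluminium rack is nearer the robot, around (252,246), and empty.

```bash
cat >> h.py <<'E'
def rackfit(P,box,h0=.012,h1=.024):
    u0,v0,u1,v1=box; Q=P[v0:v1,u0:u1].reshape(-1,3)
    Q=Q[(Q[:,2]>h0)&(Q[:,2]<h1)]
    r=cv2.minAreaRect((Q[:,:2]*1000).astype(np.float32)); return r,len(Q)
E
python3 - <<'E'
from h import *
P=np.load('top0.npy')
for n,b in(('store',(210,125,392,205)),('bench',(160,205,345,285))):
    r,k=rackfit(P,b); print(n,k,r,np.round(cv2.boxPoints(r)).tolist())
    Q=P[b[1]:b[3],b[0]:b[2]].reshape(-1,3); print(np.histogram(Q[:,2],np.arange(-.01,.1,.005))[0])
for n,(a,b) in dict(barrel=(225,260),cross=(268,297),cone=(303,335),wheel=(342,375)).items():
    Q=P[130:176,a:b].reshape(-1,3); z=Q[:,2].max(); S=Q[Q[:,2]>.045]; T=Q[Q[:,2]>z-.006]
    print(n,round(z,3),len(S),np.round(np.median(T,0),3), [ (round(lo,2),np.round(np.median(S[(S[:,2]>lo)&(S[:,2]<lo+.01)],0),3).tolist()) for lo in (.045,.055,.065,.075) if ((S[:,2]>lo)&(S[:,2]<lo+.01)).any()])
E
```

```text
store 4638 ((608.5332641601562, -4.6996917724609375), (97.25930786132812, 265.725830078125), 1.4251700639724731) [[557.0, 127.0], [563.0, -139.0], [660.0, -136.0], [654.0, 129.0]]
[   2 3960 3814 1088  547 3555  715  244   75  199   32   19   25   26
   36   36   41   36   38    4    0]
bench 1686 ((467.72015380859375, 71.05762481689453), (265.786376953125, 70.30396270751953), 84.70005798339844) [[420.0, -58.0], [490.0, -65.0], [515.0, 200.0], [445.0, 207.0]]
[   0 5355 5892 1762  263 1459   14    0    0    0    0    0    0    0
    0    0    0    0    0    0    0]
barrel 0.723 84 [ 0.412 -0.025  0.723] [(0.04, [0.614, 0.092, 0.051]), (0.06, [0.614, 0.093, 0.06]), (0.07, [0.613, 0.092, 0.069]), (0.07, [0.616, 0.094, 0.083])]
cross 0.723 72 [ 0.412 -0.025  0.723] [(0.04, [0.616, 0.026, 0.049]), (0.06, [0.615, 0.025, 0.061]), (0.07, [0.619, 0.026, 0.073]), (0.07, [0.619, 0.03, 0.075])]
cone 0.723 74 [ 0.412 -0.025  0.723] [(0.04, [0.619, -0.033, 0.049]), (0.06, [0.62, -0.034, 0.059]), (0.07, [0.62, -0.033, 0.069]), (0.07, [0.623, -0.034, 0.079])]
wheel 0.723 55 [ 0.412 -0.025  0.723] [(0.04, [0.62, -0.1, 0.052]), (0.06, [0.621, -0.1, 0.063]), (0.07, [0.624, -0.1, 0.066])]
```

```bash
python3 - <<'E'
from h import *
s=ctrl.get_state(); q=s['tcp_rot']; r=R.from_quat(q[[1,2,3,0]]); print(r.as_matrix().round(3))
for e in(1,-1):
    # x down, y = e*(1,0,0)
    x=np.array([0,0,-1.]);y=np.array([e*1.,0,0]);T=R.from_matrix(np.stack([x,y,np.cross(x,y)],1))
    print(e,(T*r.inv()).as_rotvec().round(4))
E
```

```text
[[-0.     0.224  0.975]
 [-0.002  0.975 -0.224]
 [-1.    -0.002  0.   ]]
1 [ 1.2000e-03 -1.4000e-03 -1.3451e+00]
-1 [1.4000e-03 1.3000e-03 1.7965e+00]
```

Call:
step_arm(increments=[0.04,-0.043,0,0,0,-0.112,0.04,-0.043,0,0,0,-0.112,0.04,-0.043,0,0,0,-0.112,0.04,-0.043,0,0,0,-0.112,0.04,-0.043,0,0,0,-0.112,0.04,-0.043,0,0,0,-0.112,0.04,-0.043,0,0,0,-0.112,0.04,-0.043,0,0,0,-0.112,0.04,-0.043,0,0,0,-0.112,0.04,-0.043,0,0,0,-0.112,0.04,-0.043,0,0,0,-0.112,0.03,-0.04,0,0,0,-0.112], grip=0.6)

```text
time: 1.6
eef_pos: [0.6161, 0.0811, 0.2487]
tcp_rot: [0.49, 0.508, 0.494, -0.508]
contact_force: [-0.2, -0.4, -0.0]
opening: 0.0524
```

```bash
cat >> h.py <<'E'
def tilt(s):
    q=s['tcp_rot']; r=R.from_quat(q[[1,2,3,0]]); x=np.array([0,0,-1.]);y=np.array([1.,0,0])
    T=R.from_matrix(np.stack([x,y,np.cross(x,y)],1)); return (T*r.inv()).as_rotvec()
E
python3 - <<'E'
from h import *
d=cam('wrist','w1'); P=cloud(d); np.save('w1.npy',P); s=ctrl.get_state()
print(s['eef_pos'],tilt(s),d['eye'])
H=P[...,2]; m=((H>.045)&(H<.11)&(P[...,0]>.55)&(P[...,0]<.68)).astype(np.uint8)
n,l,st,c=cv2.connectedComponentsWithStats(m)
for i in range(1,n):
    if st[i,4]>40:
        Q=P[l==i]; z=np.percentile(Q[:,2],98); T=Q[Q[:,2]>z-.003]; print(st[i],c[i].round(),'ztop',z.round(3),'top',T.mean(0).round(4),len(T))
E
```

```text
[0.61995999 0.07226875 0.24893203] [0.00228707 0.00129861 0.0444867 ] [0.61899824 0.14807697 0.38064508]
[318 161  11  17 158] [323. 169.] ztop 0.085 top [0.6183 0.0939 0.0838] 93
[323 226  10  19 170] [327. 235.] ztop 0.075 top [0.6206 0.0257 0.0737] 76
[329 278  10  17 152] [333. 286.] ztop 0.08 top [ 0.6255 -0.0298  0.0783] 14
[330 330   9  19 146] [334. 339.] ztop 0.066 top [ 0.6244 -0.1004  0.0653] 55
```

View pics/w1.png

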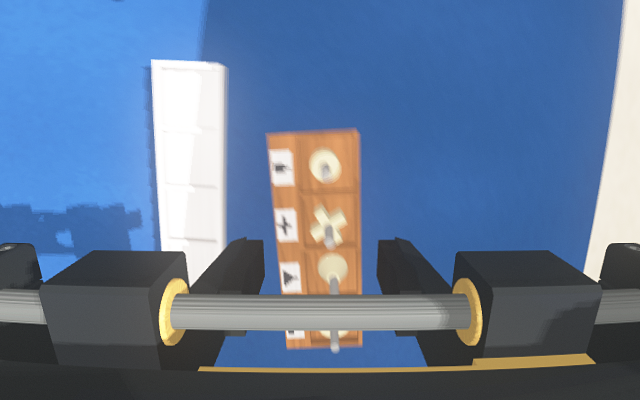

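Wrist view: barrel (323,169), cross (327,235), cone (333,286), wheel (334,339), and the bench rack is empty. Shank tops measure 84, 74, 80 and 66 mm, as expected. I'll grip the barrel first.

Call:
step_arm(increments=[-0.002,0.022,0,0.002,0.001,0.03,0,0,-0.05,0,0,0,0,0,-0.05,0,0,0,0,0,0,0,0,0,0,0,0,0,0,0])

```text
time: 2.28
eef_pos: [0.6178, 0.1007, 0.1478]
tcp_rot: [0.498, 0.503, 0.499, -0.5]
contact_force: [0.7, -0.9, 0.5]
opening: 0.0528
```

```bash
python3 -c "
from h import *
s=ctrl.get_state();print(s['eef_pos'].round(4),tilt(s).round(4))"
```

```text
[0.6178 0.1007 0.1478] [-0.0044  0.0017  0.0071]
```

Call:
step_arm(increments=[0,-0.0065,-0.03,0,0,0,0,0,-0.03,0,0,0,0,0,-0.02,0,0,0,0,0,0,0,0,0])

```text
time: 2.78
eef_pos: [0.6232, 0.0977, 0.0746]
tcp_rot: [0.501, 0.507, 0.497, -0.495]
contact_force: [-0.1, 0.6, -0.2]
opening: 0.0526
```

Call:
step_arm(increments=[-0.005,-0.004,-0.013,0,0,0,0,0,0,0,0,0,0,0,0,0,0,0])

```text
time: 3.15
eef_pos: [0.6197, 0.0938, 0.0636]
tcp_rot: [0.502, 0.508, 0.496, -0.493]
contact_force: [0.3, -0.2, -0.6]
opening: 0.0529
```

```bash
python3 -c "
from h import *
s=ctrl.get_state();print(s['eef_pos'].round(4),tilt(s).round(4))"
```

```text
[0.6197 0.0938 0.0636] [-0.0095  0.0207  0.0033]
```

Call:
step_arm(increments=[-0.002,0,-0.002,-0.009,0.02,0,0,0,0,0,0,0])

```text
time: 3.4
eef_pos: [0.6181, 0.0939, 0.0621]
tcp_rot: [0.499, 0.501, 0.499, -0.501]
contact_force: [0.4, -0.1, -0.2]
opening: 0.0529
```

Call:
step_arm(increments=[0,0,0,0,0,0,0,0,0,0,0,0,0,0,0,0,0,0,0,0,0,0,0,0], grip=0, newtons=20)

```text
time: 3.9
eef_pos: [0.6183, 0.094, 0.0622]
tcp_rot: [0.499, 0.501, 0.499, -0.501]
contact_force: [0.1, -0.6, 0.6]
opening: 0.0148
```

```bash
python3 -c "
from h import *
s=ctrl.get_state();print(s['eef_pos'].round(4),tilt(s).round(4))"
```

```text
[0.6183 0.094  0.0622] [-0.0001  0.0008  0.0031]
```

Call:
step_arm(increments=[0,0,0,0,0,0,0,0,0.002,0,0,0,0,0,0.03,0,0,0,0,0,0.05,0,0,0,0,0,0.03,0,0,0,0,0,0,0,0,0])

```text
time: 4.65
eef_pos: [0.617, 0.0937, 0.1767]
tcp_rot: [-0.499, -0.5, -0.499, 0.501]
contact_force: [0.2, -0.3, -1.5]
opening: 0.009
```

```bash
python3 -c "
from h import *
s=ctrl.get_state();print(s['eef_pos'].round(4),tilt(s).round(4))"
```

```text
[0.617  0.0937 0.1767] [ 0.0003 -0.0015  0.0033]
```

Call:
step_arm(increments=[-0.031,-0.024,0,0,0,0,-0.031,-0.024,0,0,0,0,-0.031,-0.024,0,0,0,0,-0.031,-0.024,0,0,0,0,-0.03,-0.022,0,0,0,0,0,0,0,0,0,0,0,0,0,0,0,0])

```text
time: 5.52
eef_pos: [0.4543, -0.0262, 0.1704]
tcp_rot: [-0.497, -0.498, -0.502, 0.503]
contact_force: [-0.1, 1.2, -0.9]
opening: 0.0092
```

```bash
python3 - <<'E'
from h import *
s=ctrl.get_state();print(s['eef_pos'].round(4),tilt(s).round(4))
P=cloud(cam('wrist','w2'));np.save('w2.npy',P)
E
```

```text
[ 0.4543 -0.0262  0.1704] [ 0.0001 -0.0112  0.0015]
```

View pics/w2.png

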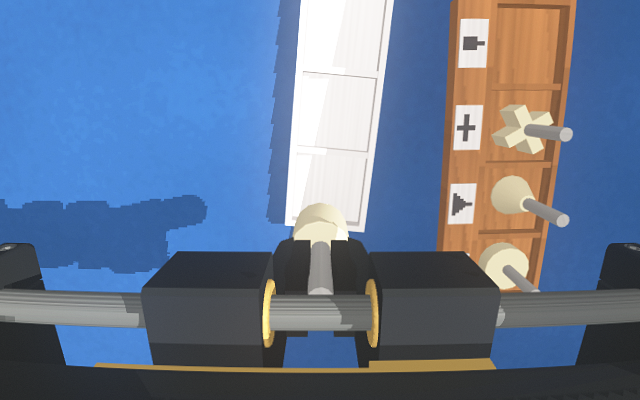

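The barrel hangs upright at (320,225) over the rightmost bench pocket, whose end wall is near (330,230). The other three heads are undisturbed. Lowering.

Call:
step_arm(increments=[0.004,0,-0.03,0,-0.011,0,0,0,-0.03,0,0,0,0,0,-0.02,0,0,0,0,0,0,0,0,0,0,0,0,0,0,0])

```text
time: 6.2
eef_pos: [0.4642, -0.0221, 0.0874]
tcp_rot: [0.503, 0.501, 0.5, -0.497]
contact_force: [-0.1, -0.0, -0.5]
opening: 0.0092
```

```bash
python3 - <<'E'
from h import *
s=ctrl.get_state();print(s['eef_pos'].round(4),tilt(s).round(4),s['contact_force'])
E
```

```text
[ 0.4642 -0.0221  0.0874] [-0.0018  0.0068 -0.005 ] [-0.14879882 -0.04000419 -0.46250493]
```

Call:
step_arm(increments=[-0.005,-0.004,-0.015,0,0.007,0.005,0,0,0,0,0,0,0,0,-0.006,0,0,0,0,0,0,0,0,0])

```text
time: 6.7
eef_pos: [0.4601, -0.0263, 0.0664]
tcp_rot: [0.503, 0.498, 0.502, -0.496]
contact_force: [-0.6, 0.5, -0.6]
opening: 0.0092
```

```bash
python3 - <<'E'
from h import *
s=ctrl.get_state();print(s['eef_pos'].round(4),tilt(s).round(4),s['contact_force'])
E
```

```text
[ 0.4601 -0.0263  0.0664] [-0.0018  0.0026 -0.0105] [-0.56770936  0.49782324 -0.57855519]
```

Touch down, release, and rise.

Call:
step_arm(increments=[0,0,-0.0035,0,0,0,0,0,0,0,0,0])

```text
time: 6.95
eef_pos: [0.4603, -0.0263, 0.0629]
tcp_rot: [0.503, 0.499, 0.502, -0.496]
contact_force: [-0.2, -0.6, -0.4]
opening: 0.0089
```

Call:
step_arm(increments=[0,0,0,0,0,0,0,0,0,0,0,0,0,0,0,0,0,0], grip=0.5)

```text
time: 7.32
eef_pos: [0.4606, -0.0263, 0.0632]
tcp_rot: [0.503, 0.499, 0.502, -0.496]
contact_force: [-0.2, 0.1, 0.5]
opening: 0.037
```

Call:
step_arm(increments=[0,0,0.03,0,0,0,0,0,0.05,0,0,0,0,0,0.03,0,0,0,0,0,0,0,0,0])

```text
time: 7.82
eef_pos: [0.4601, -0.0262, 0.1759]
tcp_rot: [0.503, 0.499, 0.502, -0.496]
contact_force: [-0.1, 0.7, 0.2]
opening: 0.044
```

Call:
step_arm(increments=[0.04,0.013,0,0,0,0,0.04,0.013,0,0,0,0,0.04,0.013,0,0,0,0,0.036,0.012,0,0,0,0,0,0,0,0,0,0,0,0,0,0,0,0])

```text
time: 8.57
eef_pos: [0.6146, 0.0258, 0.1685]
tcp_rot: [0.5, 0.495, 0.505, -0.5]
contact_force: [-0.3, 0.0, 0.2]
opening: 0.0441
```

```bash
cat > n.py <<'E'
from h import *
import sys
s=ctrl.get_state();p=s['eef_pos'];print(p.round(4),tilt(s).round(4),s['contact_force'].round(2))
if len(sys.argv)>1: print('delta',(np.array(list(map(float,sys.argv[1:4])))-p).round(4))
E
python3 n.py .6205 .026 .052
```

```text
[0.6146 0.0258 0.1685] [-0.0009 -0.0106 -0.0096] [-0.34  0.01  0.15]
delta [ 0.0059  0.0002 -0.1165]
```

Call:
step_arm(increments=[0.003,0,-0.03,0,-0.01,-0.01,0,0,-0.03,0,0,0,0,0,-0.02,0,0,0,0,0,0,0,0,0])

```text
time: 9.07
eef_pos: [0.6121, 0.0232, 0.085]
tcp_rot: [-0.498, -0.499, -0.501, 0.503]
contact_force: [0.6, -0.6, 0.0]
opening: 0.0442
```

```bash
python3 n.py .6205 .026 .052
```

```text
[0.6121 0.0232 0.085 ] [ 0.0006 -0.007   0.0034] [ 0.58 -0.61  0.05]
delta [ 0.0084  0.0028 -0.033 ]
```

Call:
step_arm(increments=[0.008,0.003,-0.015,0,-0.007,0,0,0,-0.015,0,0,0,0,0,0,0,0,0])

```text
time: 9.45
eef_pos: [0.6207, 0.0259, 0.0544]
tcp_rot: [0.5, 0.501, 0.498, -0.501]
contact_force: [-0.4, -0.1, 0.1]
opening: 0.0437
```

```bash
python3 n.py .6205 .026 .052
```

```text
[0.6207 0.0259 0.0544] [0.0007 0.0018 0.0041] [-0.42 -0.06  0.11]
delta [-0.0002  0.0001 -0.0024]
```

Call:
step_arm(increments=[0,0,-0.002,0,0,0,0,0,0,0,0,0,0,0,0,0,0,0,0,0,0,0,0,0], grip=0)

```text
time: 9.95
eef_pos: [0.6215, 0.0259, 0.0534]
tcp_rot: [0.5, 0.502, 0.498, -0.5]
contact_force: [0.2, 0.4, -1.0]
opening: 0.0092
```

Call:
step_arm(increments=[0,0,0,0,0,0,0,0,0.002,0,0,0,0,0,0.03,0,0,0,0,0,0.05,0,0,0,0,0,0.03,0,0,0,0,0,0,0,0,0])

```text
time: 10.7
eef_pos: [0.6207, 0.0258, 0.1684]
tcp_rot: [0.5, 0.502, 0.498, -0.501]
contact_force: [0.1, -0.7, -1.9]
opening: 0.0094
```

```bash
python3 n.py .4647 .0387 .0535
```

```text
[0.6207 0.0258 0.1684] [0.0007 0.0027 0.0042] [ 0.14 -0.69 -1.93]
delta [-0.156   0.0129 -0.1149]
```

Call:
step_arm(increments=[-0.04,0.003,0,0,0,0,-0.04,0.003,0,0,0,0,-0.04,0.003,0,0,0,0,-0.036,0.004,0,0,0,0,0,0,0,0,0,0,0,0,0,0,0,0])

```text
time: 11.45
eef_pos: [0.4575, 0.0387, 0.1637]
tcp_rot: [-0.499, -0.499, -0.5, 0.502]
contact_force: [0.1, -0.8, -0.4]
opening: 0.0092
```

```bash
python3 n.py .4647 .0387 .0535
```

```text
[0.4575 0.0387 0.1637] [ 0.0021 -0.0041  0.0035] [ 0.09 -0.8  -0.44]
delta [ 0.0072 -0.     -0.1102]
```

Call:
step_arm(increments=[0.004,0,-0.03,0,0,0,0,0,-0.03,0,0,0,0,0,-0.02,0,0,0,0,0,0,0,0,0])

```text
time: 11.95
eef_pos: [0.4678, 0.0387, 0.08]
tcp_rot: [0.5, 0.502, 0.498, -0.501]
contact_force: [0.2, -0.4, -0.5]
opening: 0.0092
```

```bash
python3 n.py .4647 .0387 .0535
```

```text
[0.4678 0.0387 0.08  ] [0.0014 0.0033 0.005 ] [ 0.17 -0.38 -0.46]
delta [-0.0031  0.     -0.0265]
```

Call:
step_arm(increments=[-0.003,0,-0.014,0,0.002,0,0,0,0,0,0,0,0,0,-0.008,0,0,0,0,0,0,0,0,0])

```text
time: 12.45
eef_pos: [0.4667, 0.0387, 0.0578]
tcp_rot: [0.5, 0.502, 0.497, -0.5]
contact_force: [-0.1, 0.6, -0.4]
opening: 0.009
```

```bash
python3 n.py .4647 .0387 .0535
```

```text
[0.4667 0.0387 0.0578] [0.0011 0.0049 0.0054] [-0.09  0.64 -0.37]
delta [-0.002   0.     -0.0043]
```

Call:
step_arm(increments=[-0.002,0,-0.004,0,0.004,0,0,0,0,0,0,0])

```text
time: 12.7
eef_pos: [0.4648, 0.0387, 0.0539]
tcp_rot: [0.499, 0.501, 0.498, -0.501]
contact_force: [-0.6, 0.1, 0.1]
opening: 0.0089
```

Call:
step_arm(increments=[0,0,0,0,0,0,0,0,0,0,0,0,0,0,0,0,0,0], grip=0.5)

```text
time: 13.08
eef_pos: [0.465, 0.0388, 0.0542]
tcp_rot: [0.499, 0.502, 0.498, -0.501]
contact_force: [0.8, -0.8, -0.4]
opening: 0.0368
```

Call:
step_arm(increments=[0,0,0.03,0,0,0,0,0,0.05,0,0,0,0,0,0.03,0,0,0,0,0,0,0,0,0])

```text
time: 13.58
eef_pos: [0.4646, 0.0387, 0.167]
tcp_rot: [0.499, 0.502, 0.498, -0.501]
contact_force: [-0.6, 0.1, -0.2]
opening: 0.044
```

```bash
python3 n.py .624 -.034 .058
```

```text
[0.4646 0.0387 0.167 ] [0.0008 0.0014 0.0055] [-0.58  0.09 -0.23]
delta [ 0.1594 -0.0727 -0.109 ]
```

Call:
step_arm(increments=[0.04,-0.018,0,0,0,0,0.04,-0.018,0,0,0,0,0.04,-0.018,0,0,0,0,0.038,-0.018,0,0,0,0,0,0,0,0,0,0,0,0,0,0,0,0])

```text
time: 14.32
eef_pos: [0.6213, -0.0343, 0.1595]
tcp_rot: [-0.496, -0.498, -0.503, 0.503]
contact_force: [0.2, 0.1, 0.1]
opening: 0.044
```

```bash
cat >> n.py <<'E'
if len(sys.argv)>4:
    P=cloud(cam('top',sys.argv[4]))
    for lo,hi in((-.135,-.07),(-.07,0.)):
        m=(P[...,2]>.045)&(P[...,2]<.085)&(P[...,0]>.59)&(P[...,0]<.66)&(P[...,1]>lo)&(P[...,1]<hi)
        Q=P[m]; print(len(Q), len(Q) and np.median(Q,0).round(4))
E
python3 n.py .624 -.034 .058
```

```text
[ 0.6213 -0.0343  0.1595] [-0.0006 -0.0119  0.0024] [0.22 0.1  0.05]
delta [ 0.0027  0.0003 -0.1015]
```

Call:
step_arm(increments=[0.004,0,-0.03,0,-0.011,0,0,0,-0.03,0,0,0,0,0,-0.01,0,0,0,0,0,0,0,0,0])

```text
time: 14.82
eef_pos: [0.621, -0.031, 0.0869]
tcp_rot: [0.498, 0.499, 0.502, -0.501]
contact_force: [0.4, 0.3, -0.3]
opening: 0.0443
```

```bash
python3 n.py .624 -.034 .058
```

```text
[ 0.621  -0.031   0.0869] [-0.0026 -0.0058 -0.0011] [ 0.37  0.33 -0.25]
delta [ 0.003  -0.003  -0.0289]
```

Call:
step_arm(increments=[0.003,-0.003,-0.014,-0.002,-0.005,0,0,0,-0.013,0,0,0,0,0,0,0,0,0])

```text
time: 15.2
eef_pos: [0.625, -0.034, 0.0599]
tcp_rot: [0.501, 0.5, 0.5, -0.499]
contact_force: [-0.1, -1.1, -0.5]
opening: 0.0442
```

```bash
python3 n.py .624 -.034 .058
```

```text
[ 0.625  -0.034   0.0599] [-0.0004  0.0022 -0.0014] [-0.11 -1.07 -0.55]
delta [-0.001  -0.     -0.0019]
```

Call:
step_arm(increments=[-0.001,0,-0.002,0,0,0,0,0,0,0,0,0,0,0,0,0,0,0,0,0,0,0,0,0], grip=0)

```text
time: 15.7
eef_pos: [0.6247, -0.0341, 0.0587]
tcp_rot: [0.501, 0.501, 0.499, -0.499]
contact_force: [0.7, 1.4, -1.2]
opening: 0.0091
```

Call:
step_arm(increments=[0,0,0,0,0,0,0,0,0.002,0,0,0,0,0,0.03,0,0,0,0,0,0.05,0,0,0,0,0,0.03,0,0,0,0,0,0,0,0,0])

```text
time: 16.45
eef_pos: [0.6237, -0.034, 0.1734]
tcp_rot: [0.501, 0.5, 0.5, -0.499]
contact_force: [0.2, -0.9, -0.9]
opening: 0.0093
```

```bash
python3 n.py .4707 .1035 .059
```

```text
[ 0.6237 -0.034   0.1734] [-0.0005  0.0024 -0.0012] [ 0.15 -0.88 -0.95]
delta [-0.153   0.1375 -0.1144]
```

Call:
step_arm(increments=[-0.031,0.028,0,0,0,0,-0.031,0.028,0,0,0,0,-0.031,0.028,0,0,0,0,-0.031,0.028,0,0,0,0,-0.028,0.026,0,0,0,0,0,0,0,0,0,0,0,0,0,0,0,0])

```text
time: 17.32
eef_pos: [0.463, 0.1057, 0.1662]
tcp_rot: [-0.499, -0.497, -0.501, 0.502]
contact_force: [-0.0, -0.2, -0.7]
opening: 0.009
```

```bash
python3 n.py .4707 .1035 .059
```

```text
[0.463  0.1057 0.1662] [ 0.0032 -0.0076 -0.0009] [-0.04 -0.17 -0.72]
delta [ 0.0077 -0.0022 -0.1072]
```

Call:
step_arm(increments=[0.006,-0.002,-0.03,0.003,-0.007,0,0,0,-0.03,0,0,0,0,0,-0.015,0,0,0,0,0,0,0,0,0])

```text
time: 17.82
eef_pos: [0.4736, 0.0995, 0.0878]
tcp_rot: [0.5, 0.502, 0.497, -0.501]
contact_force: [0.1, 0.1, -0.4]
opening: 0.0088
```

```bash
python3 n.py .4707 .1035 .059
```

```text
[0.4736 0.0995 0.0878] [0.0018 0.0042 0.0064] [ 0.13  0.05 -0.38]
delta [-0.0029  0.004  -0.0288]
```

Call:
step_arm(increments=[-0.003,0.004,-0.014,0,0.004,0,0,0,0,0,0,0,0,0,-0.01,0,0,0,0,0,0,0,0,0])

```text
time: 18.32
eef_pos: [0.4722, 0.1032, 0.0632]
tcp_rot: [0.499, 0.502, 0.497, -0.502]
contact_force: [0.5, -0.7, -0.9]
opening: 0.0091
```

```bash
python3 n.py .4707 .1035 .059
```

```text
[0.4722 0.1032 0.0632] [0.0015 0.0029 0.0079] [ 0.51 -0.73 -0.87]
delta [-0.0015  0.0003 -0.0042]
```

Call:
step_arm(increments=[-0.001,0,-0.004,0,0.003,0,0,0,0,0,0,0])

```text
time: 18.58
eef_pos: [0.4713, 0.1033, 0.0592]
tcp_rot: [-0.498, -0.502, -0.498, 0.502]
contact_force: [0.3, -0.0, -1.0]
opening: 0.0093
```

Call:
step_arm(increments=[0,0,0,0,0,0,0,0,0,0,0,0,0,0,0,0,0,0], grip=0.5)

```text
time: 18.95
eef_pos: [0.4716, 0.1033, 0.0596]
tcp_rot: [0.499, 0.502, 0.497, -0.502]
contact_force: [-0.2, 0.1, -0.1]
opening: 0.0372
```

Call:
step_arm(increments=[0,0,0.03,0,0,0,0,0,0.05,0,0,0,0,0,0.03,0,0,0,0,0,0,0,0,0])

```text
time: 19.45
eef_pos: [0.4712, 0.1032, 0.1725]
tcp_rot: [-0.498, -0.502, -0.498, 0.502]
contact_force: [0.9, -0.2, -0.9]
opening: 0.0436
```

```bash
python3 n.py .624 -.1 .044
```

```text
[0.4712 0.1032 0.1725] [0.0011 0.0005 0.008 ] [ 0.89 -0.2  -0.94]
delta [ 0.1528 -0.2032 -0.1285]
```

Call:
step_arm(increments=[0.03,-0.04,0,0,0,0,0.03,-0.04,0,0,0,0,0.03,-0.04,0,0,0,0,0.03,-0.04,0,0,0,0,0.03,-0.04,0,0,0,0,0,0,0,0,0,0,0,0,0,0,0,0])

```text
time: 20.32
eef_pos: [0.62, -0.1008, 0.1636]
tcp_rot: [0.496, 0.498, 0.503, -0.503]
contact_force: [-1.4, 0.8, -0.1]
opening: 0.0445
```

```bash
python3 n.py .624 -.1 .044
```

```text
[ 0.62   -0.1008  0.1636] [-0.0022 -0.0118  0.002 ] [-1.39  0.81 -0.13]
delta [ 0.004   0.0008 -0.1196]
```

Call:
step_arm(increments=[0.005,-0.001,-0.03,-0.002,-0.011,0,0,0,-0.03,0,0,0,0,0,-0.02,0,0,0,0,0,0,0,0,0])

```text
time: 20.82
eef_pos: [0.6217, -0.0948, 0.0796]
tcp_rot: [0.499, 0.498, 0.504, -0.499]
contact_force: [0.1, -0.8, 0.4]
opening: 0.0436
```

```bash
python3 n.py .624 -.1 .044
```

```text
[ 0.6217 -0.0948  0.0796] [-0.0045 -0.0057 -0.0052] [ 0.11 -0.75  0.43]
delta [ 0.0023 -0.0052 -0.0356]
```

Call:
step_arm(increments=[0.002,-0.005,-0.012,-0.004,-0.005,0,0,0,-0.02,0,0,0,0,0,0,0,0,0])

```text
time: 21.2
eef_pos: [0.6241, -0.0987, 0.0468]
tcp_rot: [0.502, 0.499, 0.502, -0.498]
contact_force: [-0.5, -0.6, -0.4]
opening: 0.044
```

```bash
python3 n.py .624 -.1 .044
```

```text
[ 0.6241 -0.0987  0.0468] [-0.0006  0.001  -0.0071] [-0.46 -0.64 -0.38]
delta [-0.0001 -0.0013 -0.0028]
```

Call:
step_arm(increments=[0,-0.001,-0.003,0,0,0,0,0,0,0,0,0,0,0,0,0,0,0,0,0,0,0,0,0], grip=0)

```text
time: 21.7
eef_pos: [0.625, -0.1002, 0.0447]
tcp_rot: [0.502, 0.499, 0.501, -0.497]
contact_force: [0.3, -0.1, -0.3]
opening: 0.0088
```

Call:
step_arm(increments=[0,0,0,0,0,0,0,0,0.002,0,0,0,0,0,0.03,0,0,0,0,0,0.05,0,0,0,0,0,0.04,0,0,0,0,0,0,0,0,0])

```text
time: 22.45
eef_pos: [0.6239, -0.0999, 0.1699]
tcp_rot: [0.502, 0.499, 0.501, -0.498]
contact_force: [-0.0, -0.3, -0.7]
opening: 0.0088
```

```bash
python3 n.py .4767 .1682 .045
```

```text
[ 0.6239 -0.0999  0.1699] [-0.0007  0.0015 -0.0067] [-0.   -0.28 -0.67]
delta [-0.1472  0.2681 -0.1249]
```

Call:
step_arm(increments=[-0.021,0.038,0,0,0,0,-0.021,0.038,0,0,0,0,-0.021,0.038,0,0,0,0,-0.021,0.038,0,0,0,0,-0.021,0.038,0,0,0,0,-0.021,0.038,0,0,0,0,-0.016,0.037,0,0,0,0,0,0,0,0,0,0,0,0,0,0,0,0])

```text
time: 23.58
eef_pos: [0.4712, 0.1703, 0.1623]
tcp_rot: [0.5, 0.495, 0.503, -0.502]
contact_force: [0.3, -0.8, -0.4]
opening: 0.0095
```

```bash
python3 n.py .4767 .1682 .045
```

```text
[0.4712 0.1703 0.1623] [ 0.0042 -0.0106 -0.0061] [ 0.28 -0.84 -0.45]
delta [ 0.0055 -0.0021 -0.1173]
```

Call:
step_arm(increments=[0.004,0,-0.03,0.004,-0.01,0,0,0,-0.03,0,0,0,0,0,-0.02,0,0,0,0,0,0,0,0,0])

```text
time: 24.08
eef_pos: [0.478, 0.1645, 0.0794]
tcp_rot: [-0.5, -0.5, -0.498, 0.501]
contact_force: [0.7, 0.8, -0.6]
opening: 0.0092
```

```bash
python3 n.py .4767 .1682 .045
```

```text
[0.478  0.1645 0.0794] [0.0028 0.0018 0.0027] [ 0.74  0.76 -0.59]
delta [-0.0013  0.0037 -0.0344]
```

Call:
step_arm(increments=[-0.001,0.004,-0.014,0.002,0.001,0,0,0,0,0,0,0,0,0,-0.015,0,0,0,0,0,0,0,0,0])

```text
time: 24.58
eef_pos: [0.4786, 0.1678, 0.0501]
tcp_rot: [0.5, 0.502, 0.498, -0.5]
contact_force: [0.2, 0.7, -0.8]
opening: 0.009
```

```bash
python3 n.py .4767 .1682 .045
```

```text
[0.4786 0.1678 0.0501] [0.0002 0.0038 0.0049] [ 0.21  0.66 -0.78]
delta [-0.0019  0.0004 -0.0051]
```

Call:
step_arm(increments=[-0.002,0,-0.005,0,0.003,0,0,0,0,0,0,0])

```text
time: 24.82
eef_pos: [0.4767, 0.1679, 0.0449]
tcp_rot: [0.499, 0.501, 0.499, -0.501]
contact_force: [-0.7, 0.6, -1.9]
opening: 0.0093
```

Call:
step_arm(increments=[0,0,0,0,0,0,0,0,0,0,0,0,0,0,0,0,0,0], grip=0.5)

```text
time: 25.2
eef_pos: [0.477, 0.1681, 0.0455]
tcp_rot: [0.499, 0.502, 0.498, -0.501]
contact_force: [-0.3, -0.3, -0.3]
opening: 0.0371
```

Call:
step_arm(increments=[0,0,0.03,0,0,0,0,0,0.05,0,0,0,0,0,0.05,0,0,0,-0.01,0.055,0,0,0,0,-0.01,0.055,0,0,0,0,-0.02,0.055,0,0,0,0,-0.02,0.055,0,0,0,0,0,0,0,0,0,0])

```text
time: 26.2
eef_pos: [0.4146, 0.3942, 0.1814]
tcp_rot: [0.498, 0.504, 0.498, -0.5]
contact_force: [-0.1, -1.2, 0.5]
opening: 0.0437
```

```bash
python3 - <<'E'
from h import *
d=cam('top','top1');P=cloud(d)
cv2.imwrite('pics/top1c.png',cv2.cvtColor(cv2.resize(d['img'][120:300,130:400],None,fx=2.9,fy=2.9),cv2.COLOR_RGB2BGR))
d=cam('scene'); cv2.imwrite('pics/sc1c.png',cv2.cvtColor(cv2.resize(d['img'][120:320,200:480],None,fx=2.8,fy=2.8),cv2.COLOR_RGB2BGR))
a=-.0925; ax=np.array([[np.cos(a),np.sin(a)],[-np.sin(a),np.cos(a)]])
L=(P[...,:2]-[.4677,.0711])@ax.T
for n,o in zip('wheel cone cross barrel'.split(),(.0975,.0325,-.0325,-.0975)):
    m=(abs(L[...,1]-o)<.03)&(abs(L[...,0])<.03)&(P[...,2]<.1)
    z=P[...,2][m]; zt=np.percentile(z,99.7); t=m&(P[...,2]>.045)&(P[...,2]<.1)
    print(n,'ztop',zt.round(4),'shank local',L[t].mean(0).round(4)-[0,o],'low/high',L[m&(P[...,2]>.03)&(P[...,2]<.055)].mean(0).round(4)-[0,o],L[t&(P[...,2]>.055)].mean(0).round(4)-[0,o])
E
```

```text
wheel ztop 0.0673 shank local [-0.0011 -0.0018] low/high [-0.0014 -0.0038] [-0.001  -0.0013]
cone ztop 0.0806 shank local [-0.0009 -0.0012] low/high [-0.0013 -0.0023] [-0.0008 -0.0008]
cross ztop 0.0757 shank local [-0.0018 -0.0003] low/high [-0.0019  0.0002] [-0.0017  0.    ]
barrel ztop 0.0846 shank local [0.0001 0.0007] low/high [0.0001 0.0008] [0.0002 0.0007]
```

View pics/top1c.png

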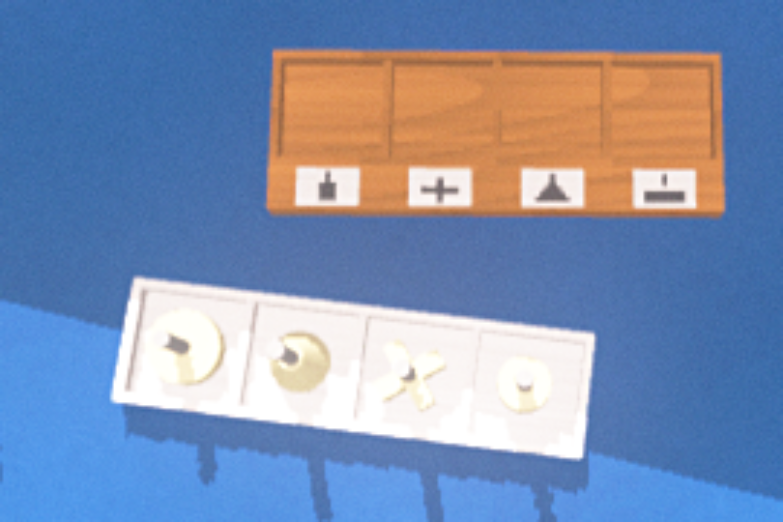

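View pics/sc1c.png

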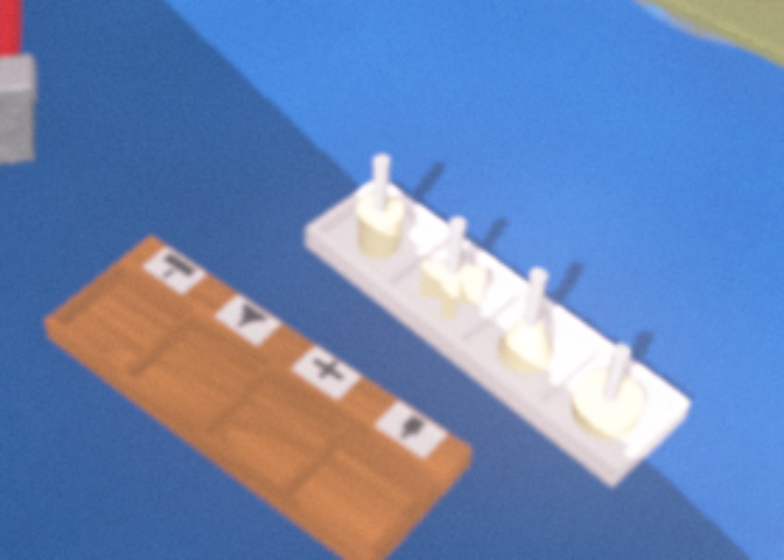

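The pictures show the store rack empty. The bench rack holds, left to right in the top crop, wheel (185,345), cone (300,360), cross (415,375) and barrel (525,385). All four stand upright and central, with tops at the right heights. Handing in.

```bash
python3 -c "
from rig import ctrl
print(abs(ctrl.get_state()['joint_velocities']).max()); print(ctrl.job_done())"
```

```text
0.04387875131351178
the job is handed in; nothing more can be done
None
```

All four polishing heads are in the aluminium bench rack in reverse order. From left to right they stand wheel, cone, cross, barrel; in the wooden rack they stood barrel, cross, cone, wheel.

- **Placing:** in the last top-camera check every shank stood upright, within about 2 mm of its pocket centre. The wheel and cone readings differed by 1.5–2.5 mm between the lower and upper part; I put that down to the camera seeing felt as well as shank there.
- **Standing flat:** the shank tops measured 67, 81, 76 and 85 mm (wheel, cone, cross, barrel) against an expected 66, 80, 74 and 84 mm. That is within the camera's 2 mm calibration.
- **Limits:** the job took about 26 s of the 90 s. The wrist force readings I took stayed under about 2 N, and the gripper was clear of both racks when I handed in.

No check failed.

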